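Tip the feed pan and scoop casting pellets into the bowl

ROBOT

A 7-joint arm with a two-finger parallel gripper is mounted at the origin on a cart in front of the work surface, level with it; the furniture and walls round the work are solid. World frame = base frame: x ahead of the robot, y to its left, z up, the work surface at z = 0. Lengths are in m, angles in rad, forces in N, time in s.
With the tool pointing down it reaches from about 0.35 to 0.9 m from the base axis. Payload 19.9 kg.
Tool frame: the origin (TCP) lies on the mounting face of the last link; the fingertips stand 173 mm ahead of it and the grasp point (between the pads) lies 155 mm ahead of it; z points along the fingers, y is the line along which they close (so a half turn about z gives the same grasp; the last joint's range is limited). The gripper opens to 85 mm and grips with 20 to 120 N. Pads are 22 mm wide; open, the fingers measure 114 mm over their backs; the gripper's body (76 mm by 85 mm) begins 54 mm behind the grasp point. The pads swing forward as they close: fully open they stand 13 mm farther back than shut.
Start: joints at [1.071, 0.417, -0.01, 1.614, 0.005, 1.111, -0.053], TCP at [0.277, -0.56, 0.405] pointing down, gripper open.
Joint ranges: [-2.81, 2.81], [-0.39, 2.02], [-1.27, 1.25], [0.06, 2.57], [-1.19, 4.33], [0.19, 2], [-2.82, 2.82]. Speed limits (rad/s): [1.89, 1.89, 2.39, 2.39, 3.01, 3.01, 3.01].

INTERFACE

Orientations are given as [roll, pitch, yaw] about the fixed x, y, z axes, in that order (R = Rz(yaw) Ry(pitch) Rx(roll)).
In Python, from bench import * gives the robot as it stands. The module is installed in compiled form; this text tells all that it offers.
- The arm moves only by the tool carry_out, never from a script. Its argument "deltas" is a list of rows, each a list of 7 numbers: the opening in per cent of the stroke, from 0 (shut) to 100 (fully open), then the shift along the tool's x, y, z in mm, then the turn, a rotation vector about the tool's x, y, z in degrees. A call has 1 to 12 rows; each row is the pose to reach, as a shift and turn from the pose commanded when the call began, along the tool's axes at that moment; what a row does not reach only later rows make up. A row lasts 1/8 s, in which the tool goes at most 62.5 mm and 10.7 degrees, less where a joint would pass 70% of its speed; a pose out of reach is approached as far as the arm can. A call with a gripper value outside its range is refused whole. The fingers move at their own pace and stop on an object; "force" is the grip in N (left out, the last holds). Time passes only in rows, so rows that repeat a pose let the fingers close. It gives the time, the measured TCP pose, the force, the opening and the grip force at its end, in the units of the state.
- read_state(): the state, without advancing time (a new reading comes with each control period).
- camera(name): name is "scene" or "top"; returns (picture, depth): 400x640x3 uint8, red, green, blue; 400x640 float32, m along the optical axis (not along the pixel's ray), 0 where there is no reading.
- camera_info(name): a dict with "K" (3x3 intrinsics, pixels), "T" (4x4, takes a point from camera to world coordinates). Camera axes: x right, y down, z forward; pixel columns grow to the right and rows downward; lengths in m; the calibration is good to about 2 mm. A picture is of the moment at which its call begins. camera_info takes no time and is no camera call.
- hand_in(): hands the job in; it is judged then, once.
The state is a dict: "t": time; "joint_pos": joint angles; "qd": joint speeds; "tau": joint torques, N m; "eef_pos": TCP position; "eef_rot": TCP orientation; "force": force on the tool from outside, world axes, zero at the start; "wrist_torque": the same for the moment, N m; "opening": opening from 0.0 (shut) to 1.0 (fully open); "finger_force": force on a finger pad.
Only numpy, scipy, OpenCV 4.12 (cv2) and the standard library are available. Lean on these libraries where they do the work, as an engineer would, in place of code of your own. Each camera call takes 0.05 s, during which the arm holds its last target. There are 200 camera calls.

TASK

Take the black grip of the feed pan and tip the pan right up to its stop, so that all six gold-coloured casting pellets slide together into its narrow nose, and leave it tipped. Then gather at least four of the pellets out of the nose in one go with the hand scoop and tip them into the blue bowl; pellets that you miss stay in the pan and none may end up on the worktop. Finally set the scoop down upright on the worktop, clear of the pan and the bowl, leaving the bowl standing and the model and jar at the side alone.

Things in the scene. Friction and masses are not known exactly. Their poses are not given: they have to be found in the camera images.
- pan_stand: Grey steel stand of the feed pan, 236 x 104 mm on plan, fixed to the worktop. Origin: centre of its underside; +x runs from the pan's nose end to its grip end (the nose points to the robot's right), z up. With the pan level its walls are 58 mm above the worktop, 76 mm at the nose; the hinge cheeks at x = -95 mm reach z = 63 mm, their black knobs y = +-51 mm.
- pan (a joint): Tilt of the sheet-metal feed pan on its stand, rad: 0 level on the rear rests (the start), 0.45 at the upper stop (26 degrees), grip end up, nose end low. Stiff friction hinge (1.2 N m), no spring: it takes about 8 N upward at the grip, and the pan stays where it is left.
- pan_hinge (a point): Middle of the hinge line; this point does not move as the pan tips, its axes do: x along the pan's floor from nose to grip, y along the hinge line, z square to the floor, up. The floor's upper face is at z = -12 mm. The grip rises on an arc about this y axis.
- pan_nose (a point): Point on the pan's inner floor at the foot of the nose wall, mid-width; axes as pan_hinge, turning with the pan. Inside, in this frame: nose from x = 0 to 64 mm, 62 mm wide; then the side walls splay to 104 mm width at x = 124 mm; back wall at x = 216 mm. Walls 2 mm thick, 24 mm high over the floor, 42 mm round the nose.
- pan_grip (a point): Middle of the black lift grip on the pan's back wall; axes turn with the pan. A flat tab square to the floor, 10 mm thick (x), 50 mm wide (y), rising 16 mm above this point and 18 mm below it to about the wall's top. Pinch it across its thickness from above. At tilt 0 this point is 74 mm above the worktop, 40 mm above the pan's floor; 204 mm (x) from the hinge line.
- scoop: Loose sheet-metal hand scoop, raised blue plastic handle, about 0.12 kg. Origin: on its underside, 31 mm behind the lip. Mouth to -x, handle to +x, z up. Flat floor 2 mm thick, 54 mm wide, from x = -31 mm (thin lip) to the back wall at x = 21 mm, 26 mm high; side cheeks rake from the lip up to 24 mm. Handle from x = 26 to 80 mm, top 74 mm high. It stands by itself on its floor.
- scoop_lip (a point): Middle of the scoop's lip, on its underside (x = -31 mm in the scoop's frame); axes as the scoop's.
- scoop_grip (a point): Middle of the scoop's blue handle (x = 53 mm, z = 66 mm in the scoop's frame); axes as the scoop's. Handle there 16 mm wide (y), 16 mm high, 54 mm long (x); grasp it across its width from above.
- scoop_load (a point): Middle of the scoop's load space: in the scoop's frame x = -4 mm, y = 0, z = 12 mm; axes as the scoop's.
- bowl_in (a point): Point on the bowl's axis, 30 mm above its underside: the middle of its hollow.
- bowl: Loose blue rubber mixing bowl, 96 mm across the rim, 50 mm high, walls about 5 mm thick, narrowing to 56 mm at the foot. Origin: centre of its underside, z up. 0.11 kg.
- pellet0: Gold-coloured casting-alloy pellet, a barrel with round ends, 11 mm in diameter and 15 mm long, 11 g, slippery (friction about 0.16), and it rolls. Lies in the pan at the start. Origin: its centre; its x axis is the barrel's axis.
- pellet1: Gold-coloured casting-alloy pellet, a barrel with round ends, 11 mm in diameter and 15 mm long, 11 g, slippery (friction about 0.16), and it rolls. Lies in the pan at the start. Origin: its centre; its x axis is the barrel's axis.
- pellet2: Gold-coloured casting-alloy pellet, a barrel with round ends, 11 mm in diameter and 15 mm long, 11 g, slippery (friction about 0.16), and it rolls. Lies in the pan at the start. Origin: its centre; its x axis is the barrel's axis.
- pellet3: Gold-coloured casting-alloy pellet, a barrel with round ends, 11 mm in diameter and 15 mm long, 11 g, slippery (friction about 0.16), and it rolls. Lies in the pan at the start. Origin: its centre; its x axis is the barrel's axis.
- pellet4: Gold-coloured casting-alloy pellet, a barrel with round ends, 11 mm in diameter and 15 mm long, 11 g, slippery (friction about 0.16), and it rolls. Lies in the pan at the start. Origin: its centre; its x axis is the barrel's axis.
- pellet5: Gold-coloured casting-alloy pellet, a barrel with round ends, 11 mm in diameter and 15 mm long, 11 g, slippery (friction about 0.16), and it rolls. Lies in the pan at the start. Origin: its centre; its x axis is the barrel's axis.
- model_a: Bystander: tan plaster model of a jaw, 54 x 68 x 29 mm, to the left of the pan. Origin: centre of its underside.
- sealer: Bystander: brown jar with black lid, 49 mm across, 64 mm high, to the left of the pan. Origin: centre of its underside.
Not all that is in view belongs to the job. Of the things that look like the bowl, the larger one is meant.

How it is judged:
By the outcome, as a careful person would: the job done as asked, in the order asked, and still so for the second after the job is handed in, with the robot touching nothing.
It also fails if it takes over 67 s, if anything falls off the work surface, if the arm or the gripper's body presses on something with over 40 N, if the wrist force passes 120 N, or if a joint passes its speed limit or range.

## Working session

There is one attempt and no reset: what is moved stays moved. The work goes in short steps, Python scripts to look and compute and a tool call to move; the robot and the scene stay as the last step left them, time stands still between calls to the robot, and variables do not carry over. Pictures are saved under pics/ and viewed, at most 10 in all, crops included, and the job is handed in when it is done.

Besides the shell and the picture viewer there is one more tool, called after "Emit:" in YAML: its name, and indented under it one key for each argument. carry_out: Moves the arm, as the interface text tells. Its arguments: {"type":"object","properties":{"deltas":{"type":"array","items":{"type":"array","items":{"type":"number"}}},"force":{"type":"number"}},"required":["deltas"]}

```bash
mkdir -p pics
python3 - <<'E'
from bench import *
import cv2,numpy as np
for n in("scene","top"):
    p,d=camera(n); i=camera_info(n); np.savez(n+"0.npz",p=p,d=d,**i)
    cv2.imwrite(f"pics/{n}0.png",p[:,:,::-1]); print(n,np.round(i["K"],1).tolist(),np.round(i["T"],3).tolist())
s=read_state();print({k:np.round(v,3).tolist() for k,v in s.items()})
E
```

```text
scene [[455.8, 0.0, 327.5], [0.0, 455.8, 198.9], [0.0, 0.0, 1.0]] [[-0.828, -0.354, 0.434, -0.001], [-0.56, 0.553, -0.618, 0.722], [-0.021, -0.754, -0.656, 0.94], [0.0, 0.0, 0.0, 1.0]]
top [[436.1, 0.0, 316.2], [0.0, 436.1, 191.6], [0.0, 0.0, 1.0]] [[-0.012, -0.99, 0.14, 0.385], [-1.0, 0.015, 0.014, -0.076], [-0.016, -0.14, -0.99, 1.386], [0.0, 0.0, 0.0, 1.0]]
{'t': 0.1, 'joint_pos': [1.07, 0.418, -0.01, 1.614, 0.005, 1.111, -0.053], 'qd': [0.001, -0.002, 0.001, 0.001, -0.001, -0.001, 0.001], 'tau': [0.001, -86.582, 0.68, -43.564, 0.019, 0.005, 0.0], 'eef_pos': [0.277, -0.56, 0.404], 'eef_rot': [-3.14, 0.0, 0.459], 'force': [0.101, -0.46, -0.854], 'wrist_torque': [-0.005, -0.008, -0.001], 'finger_force': 0.0, 'opening': 0.999}
```

View pics/scene0.png

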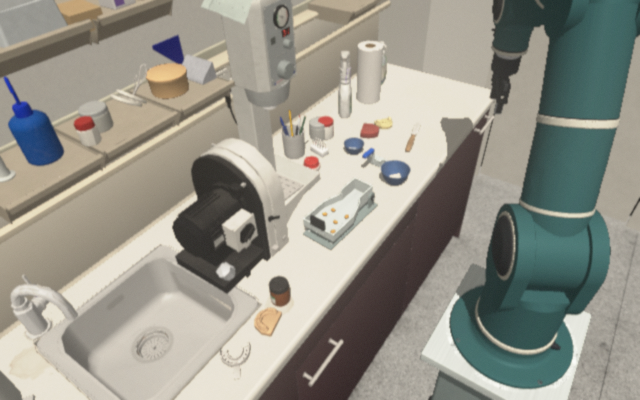

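View pics/top0.png

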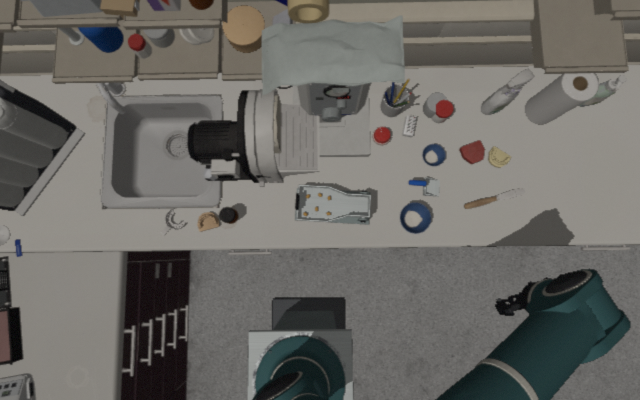

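The top view shows the pan at (335,203), with its black grip at (297,201) and the nose on the right at (370,205). The scoop is at (425,186) with its blue handle to the left. Lookalikes for the bowl: a large blue one at top (415,217) and a small blue one at (433,155). I choose the larger. For the scoop, the knife at (490,198) is a different thing. For the grip, the mill's black motor at (215,143) is no match. I'll check these in one close crop.

```bash
cat > h.py <<'E'
import numpy as np,cv2
from scipy.spatial.transform import Rotation as R
def load(n):
    z=np.load(n+".npz"); return z["p"],z["d"],z["K"],z["T"]
def ray(K,T,u,v):
    return T[:3,:3]@np.linalg.solve(K,[u,v,1.]),T[:3,3]
def onplane(K,T,u,v,z):
    r,o=ray(K,T,u,v); return o+r*(z-o[2])/r[2]
def proj(K,T,P):
    c=T[:3,:3].T@(np.asarray(P)-T[:3,3]); q=K@c; return q[:2]/q[2]
def cloud(d,K,T):
    v,u=np.mgrid[:d.shape[0],:d.shape[1]]
    c=np.stack([(u-K[0,2])/K[0,0]*d,(v-K[1,2])/K[1,1]*d,d],-1); return c@T[:3,:3].T+T[:3,3]
def snap(name,tag):
    from bench import camera,camera_info
    p,d=camera(name); np.savez(tag+".npz",p=p,d=d,**camera_info(name)); return load(tag)
def cam_pts(name,mask): pass
E
python3 - <<'E'
from h import *
p,d,K,T=load("top0"); a=cv2.resize(p[140:240,285:445],None,fx=4.9,fy=4.9,interpolation=cv2.INTER_CUBIC)[:,:,::-1]
cv2.imwrite("pics/c1.png",a[:300*2])
hsv=cv2.cvtColor(p,cv2.COLOR_RGB2HSV); C=cloud(d,K,T)
for n,lo,hi in(("blue",(100,110,40),(125,255,255)),("gold",(12,90,90),(28,255,255)),("black",(0,0,0),(180,90,45))):
    m=cv2.inRange(hsv,lo,hi); m[:140]=0;m[240:]=0;m[:,:285]=0;m[:,450:]=0
    k,l,s,c=cv2.connectedComponentsWithStats(m)
    for i in range(1,k):
        if s[i,4]>5: print(n,s[i].tolist(),np.round(c[i],1),np.round(np.median(C[l==i],0),3),np.round(C[l==i].max(0),3),np.round(C[l==i].min(0),3))
E
```

```text
blue [424, 145, 20, 20, 152] [436.3 152.2] [ 0.706 -0.446  0.019] [ 0.723 -0.076  1.386] [ 0.385 -0.461  0.006]
blue [409, 180, 17, 6, 82] [417.3 182.4] [ 0.596 -0.364  0.072] [ 0.604 -0.339  0.077] [ 0.588 -0.389  0.065]
blue [401, 204, 29, 28, 344] [417.8 216.3] [ 0.5   -0.378  0.025] [ 0.534 -0.317  0.046] [ 0.449 -0.404  0.006]
gold [318, 193, 4, 4, 9] [319.7 194.4] [ 0.567 -0.068  0.043] [ 0.571 -0.062  0.047] [ 0.562 -0.071  0.038]
gold [306, 195, 4, 3, 10] [307.5 196. ] [ 0.563 -0.029  0.042] [ 0.566 -0.024  0.046] [ 0.559 -0.034  0.037]
gold [328, 196, 3, 4, 9] [328.9 197.7] [ 0.555 -0.096  0.042] [ 0.561 -0.093  0.044] [ 0.552 -0.099  0.039]
gold [315, 207, 3, 4, 10] [316.2 208.5] [ 0.523 -0.055  0.044] [ 0.527 -0.052  0.048] [ 0.518 -0.058  0.039]
gold [304, 212, 3, 4, 9] [305.1 213.7] [ 0.507 -0.021  0.043] [ 0.513 -0.018  0.05 ] [ 0.503 -0.024  0.04 ]
gold [327, 212, 4, 3, 9] [328.3 213.1] [ 0.508 -0.092  0.042] [ 0.512 -0.089  0.048] [ 0.505 -0.098  0.04 ]
black [296, 194, 3, 15, 38] [297.1 201.7] [0.538 0.001 0.089] [0.563 0.004 0.094] [ 0.52  -0.002  0.083]
```

View pics/c1.png

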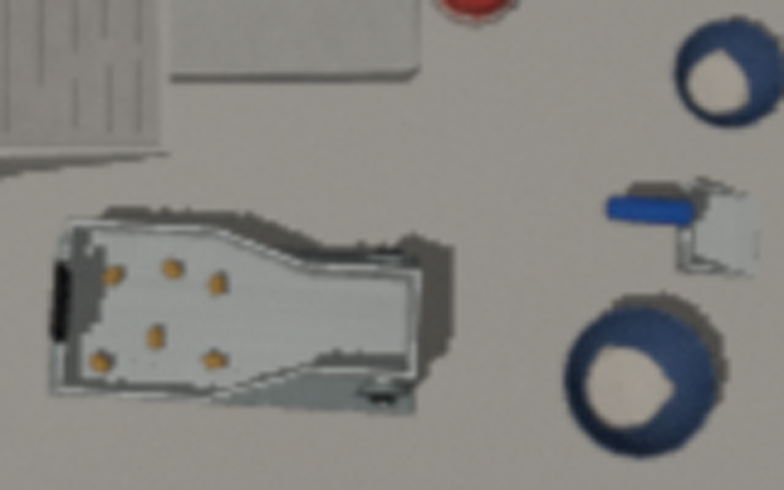

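The crop shows the pan with its black grip at the left end and six gold pellets inside, the hand scoop with its handle to the left, and the large bowl below it. The choice is confirmed. Next I need yaws and obstacles.

Run:
```python
from h import *
for n in("top0","scene0"):
    p,d,K,T=load(n); C=cloud(d,K,T); ok=d>0
    X,Y,Z=C[...,0],C[...,1],C[...,2]
    pan=ok&(Z>.05)&(Z<.08)&(X>.44)&(X<.62)&(Y>-.26)&(Y<-.008)
    P=C[pan][:,:2].astype(np.float32); print(n,"pan",pan.sum(),cv2.minAreaRect(P*1000),P.min(0),P.max(0))
    hsv=cv2.cvtColor(p,cv2.COLOR_RGB2HSV); b=cv2.inRange(hsv,(100,100,40),(125,255,255))>0
    hd=b&ok&(Z>.055)&(Z<.09)&(X>.55)&(X<.66)&(Y>-.42)&(Y<-.3)
    P=C[hd]; print("handle",hd.sum(),np.round(P.mean(0),4),cv2.minAreaRect(P[:,:2].astype(np.float32)*1000))
    sc=ok&~b&(Z>.0)&(Z<.035)&(X>.55)&(X<.65)&(Y>-.47)&(Y<-.39)&(Z>.008)
    P=C[sc]; print("scoop",sc.sum(),np.round(P.mean(0),4),cv2.minAreaRect(P[:,:2].astype(np.float32)*1000))
    bw=ok&b&(Z>.035)&(Z<.06)&(X>.42)&(X<.57)&(Y>-.46)&(Y<-.28)
    P=C[bw]; print("bowl rim",bw.sum(),cv2.minEnclosingCircle(P[:,:2].astype(np.float32)*1000))
    bk=ok&(p.max(-1)<50)&(Z>.065)&(Z<.1)&(X>.5)&(X<.58)&(abs(Y)<.02)
    P=C[bk];print("grip",bk.sum(),np.round(P.mean(0),4) if len(P) else 0,P.min(0) if len(P) else 0,P.max(0) if len(P) else 0)
    ob=ok&(Z>.1)&(X>.35)&(X<.85)&(Y>-.6)&(Y<.25)
    for y in np.arange(-.6,.25,.1):
        q=C[ob&(Y>y)&(Y<=y+.1)]; 
        if len(q): print(round(y,2),"min x",np.round(np.percentile(q[:,0],2),3),"maxz",q[:,2].max().round(2))
```

```text
top0 pan 291 ((536.9389038085938, -113.66693115234375), (210.76431274414062, 111.31712341308594), 88.15443420410156) [ 0.47852644 -0.21954414] [ 0.59491265 -0.00934471]
handle 87 [ 0.5955 -0.3652  0.0717] ((595.7677001953125, -364.9984130859375), (16.59372901916504, 52.362022399902344), 0.19899794459342957)
scoop 51 [ 0.5901 -0.4061  0.0194] ((591.7584838867188, -410.2438049316406), (36.140464782714844, 55.62958526611328), 84.76288604736328)
bowl rim 105 ((491.2926940917969, -359.4379577636719), 44.75733947753906)
grip 40 [0.5395 0.0007 0.0889] [ 0.52009123 -0.00221322  0.08333493] [0.56251063 0.00409881 0.09397992]
-0.6 min x 0.794 maxz 0.66
-0.4 min x 0.822 maxz 0.15
-0.3 min x 0.688 maxz 0.65
-0.2 min x 0.683 maxz 0.66
-0.1 min x 0.64 maxz 0.7
-0.0 min x 0.612 maxz 0.64
0.1 min x 0.611 maxz 0.69
0.2 min x 0.608 maxz 0.7
scene0 pan 546 ((532.4082641601562, -114.23332214355469), (214.29782104492188, 112.2209243774414), 86.43411254882812) [ 0.47868618 -0.22158358] [ 0.59461594 -0.00866718]
handle 42 [ 0.5903 -0.3588  0.0711] ((591.2111206054688, -359.63330078125), (47.44734573364258, 12.651793479919434), 89.63717651367188)
scoop 89 [ 0.5843 -0.4004  0.0191] ((589.253173828125, -409.8794250488281), (57.655643463134766, 39.69641876220703), 0.4397736191749573)
bowl rim 0 ((0.0, 0.0), 0.0)
grip 0 0 0 0
-0.6 min x 0.798 maxz 0.42
-0.4 min x 0.819 maxz 0.15
-0.3 min x 0.82 maxz 0.14
-0.2 min x 0.681 maxz 0.6
-0.1 min x 0.631 maxz 0.63
-0.0 min x 0.608 maxz 0.63
0.1 min x 0.606 maxz 0.67
0.2 min x 0.601 maxz 0.67
```

```bash
cat >> h.py <<'E'
def Rt(yaw,lean=0.):
    """tool down with given yaw, then leaned about world x by lean deg (+: tool z swings to +y)"""
    return R.from_euler('x',lean,degrees=True)*R.from_euler('xyz',[180,0,yaw],degrees=True)
def rows(targets,pose=None):
    """targets: (grasp point, Rotation[, ahead]); prints shift mm + rotvec deg from present pose"""
    from bench import read_state
    s=read_state(); p0=np.array(s["eef_pos"]); R0=R.from_euler('xyz',s["eef_rot"])
    if pose: p0,R0=pose
    for t in targets:
        g,Rg=t[0],t[1]; a=t[2] if len(t)>2 else .155
        p=np.array(g)-Rg.apply([0,0,a])
        print(np.round(R0.inv().apply(p-p0)*1000,1).tolist(),np.round((R0.inv()*Rg).as_rotvec(degrees=True),1).tolist())
E
python3 - <<'E'
from h import *
rows([([.539,.001,.18],Rt(-3.3)),([.539,.001,.076],Rt(-3.3))])
E
```

```text
[483.7, -387.0, 69.5] [-0.1, 0.0, 29.6]
[483.7, -386.9, 173.5] [-0.1, 0.0, 29.6]
```

Emit:
carry_out:
  deltas:
    - [100,242,-193,0,0,0,10]
    - [100,242,-193,0,0,0,20]
    - [100,242,-193,0,0,0,29.6]
    - [100,242,-193,0,0,0,29.6]
    - [100,484,-387,40,0,0,29.6]
    - [100,484,-387,69,0,0,29.6]
    - [100,484,-387,69,0,0,29.6]
    - [100,484,-387,69,0,0,29.6]
    - [100,484,-387,69,0,0,29.6]
    - [100,484,-387,69,0,0,29.6]
    - [100,484,-387,69,0,0,29.6]
    - [100,484,-387,69,0,0,29.6]
  force: 60

```text
t: 1.6
eef_pos: [0.5392, 0.001, 0.3353]
eef_rot: [3.141, 0.001, -0.057]
force: [-0.1, -0.2, -0.4]
opening: 0.995
finger_force: 0.0
```

Emit:
carry_out:
  deltas:
    - [100,0,0,50,0,0,0]
    - [100,0,0,90,0,0,0]
    - [100,0,0,104,0,0,0]
    - [100,0,0,104,0,0,0]
    - [0,0,0,104,0,0,0]
    - [0,0,0,104,0,0,0]
    - [0,0,0,104,0,0,0]
    - [0,0,0,104,0,0,0]
    - [0,0,0,104,0,0,0]
    - [0,0,0,104,0,0,0]
  force: 60

```text
t: 2.85
eef_pos: [0.5394, 0.0015, 0.2321]
eef_rot: [-3.141, -0.0, -0.058]
force: [-1.5, 3.3, 5.9]
opening: 0.109
finger_force: 58.7
```

Run:
```python
from h import *
from bench import read_state
s=read_state(); print(s["opening"],s["force"],s["joint_pos"])
p,d,K,T=snap("scene","s1"); cv2.imwrite("pics/s1.png",cv2.resize(p[100:300,220:480],None,fx=3,fy=3)[:,:,::-1])
# arc: hinge in world, rotate by a about pan y
yaw=np.radians(86.7); px=np.array([np.cos(yaw),np.sin(yaw),0]); py=np.array([-np.sin(yaw),np.cos(yaw),0])
g0=np.array(s["eef_pos"])-np.array([0,0,.155]); H=g0-.204*px; H[2]=.046
R0=R.from_euler('xyz',s["eef_rot"])
T_=[]
for a in np.linspace(0,.47,9)[1:]:
    Q=R.from_rotvec(-a*py); T_.append((H+Q.apply(g0-H),Q*R0))
rows(T_)
```

```text
0.10941595043888508 [-1.47841016  3.33111166  5.94177516] [ 0.12493141  0.51009838 -0.22840239  1.94807365  0.17117556  0.701397
 -1.83521764]
[-0.1, 11.4, -11.7] [3.4, -0.0, 0.0]
[-0.0, 23.3, -22.6] [6.7, -0.0, 0.0]
[-0.0, 35.9, -32.9] [10.1, -0.0, 0.0]
[-0.0, 49.0, -42.4] [13.5, -0.0, 0.0]
[-0.0, 62.7, -51.1] [16.8, -0.0, 0.0]
[-0.0, 76.8, -59.0] [20.2, -0.0, 0.0]
[-0.0, 91.4, -66.1] [23.6, -0.0, 0.0]
[-0.0, 106.4, -72.2] [26.9, -0.0, 0.0]
```

View pics/s1.png

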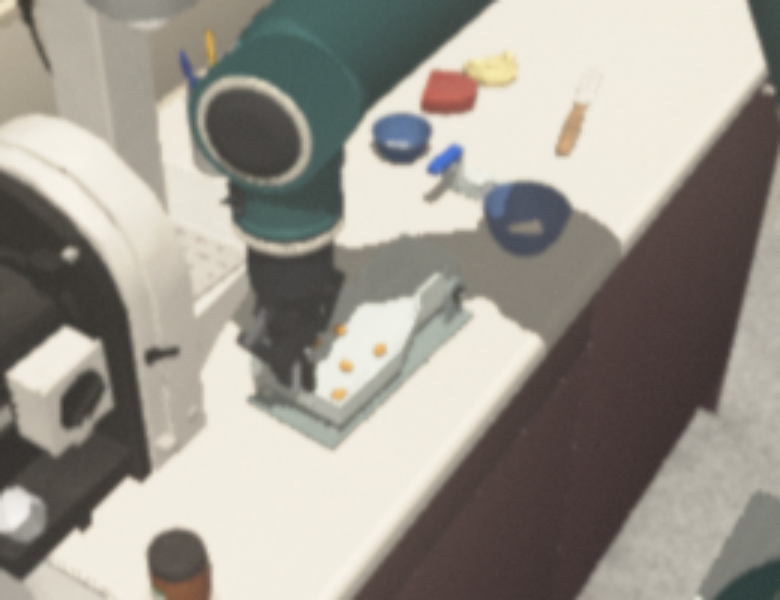

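The view shows the fingers pinching the grip at (300,370), the pellets in the pan and the mill clear of the wrist. Tip along the arc.

Emit:
carry_out:
  deltas:
    - [0,0,3.7,-3.9,1.1,0,0]
    - [0,0,7.5,-7.9,2.3,0,0]
    - [0,0,11.4,-11.7,3.4,0,0]
    - [0,0,15.3,-15.4,4.5,0,0]
    - [0,0,19.3,-19,5.6,0,0]
    - [0,0,23.3,-22.6,6.7,0,0]
    - [0,0,27.5,-26.1,7.8,0,0]
    - [0,0,31.7,-29.5,9,0,0]
    - [0,0,35.9,-32.9,10.1,0,0]
    - [0,0,40.2,-36.1,11.2,0,0]
    - [0,0,44.6,-39.3,12.3,0,0]
    - [0,0,49,-42.4,13.5,0,0]

```text
t: 4.4
eef_pos: [0.5364, -0.0477, 0.2743]
eef_rot: [-2.904, 0.0, -0.057]
force: [1.4, 5.4, -4.0]
opening: 0.107
finger_force: 59.1
```

Emit:
carry_out:
  deltas:
    - [0,0,3.7,-3.9,1.1,0,0]
    - [0,0,7.5,-7.9,2.3,0,0]
    - [0,0,11.4,-11.7,3.4,0,0]
    - [0,0,15.3,-15.4,4.5,0,0]
    - [0,0,19.3,-19,5.6,0,0]
    - [0,0,23.3,-22.6,6.7,0,0]
    - [0,0,27.5,-26.1,7.8,0,0]
    - [0,0,31.7,-29.5,9,0,0]
    - [0,0,35.9,-32.9,10.1,0,0]
    - [0,0,40.2,-36.1,11.2,0,0]
    - [0,0,44.6,-39.3,12.3,0,0]
    - [0,0,46.8,-40.9,12.9,0,0]

```text
t: 5.9
eef_pos: [0.533, -0.1016, 0.3019]
eef_rot: [-2.678, 0.001, -0.057]
force: [19.7, 24.9, -48.8]
opening: 0.107
finger_force: 57.4
```

Emit:
carry_out:
  deltas:
    - [0,0,-1.5,1.5,-0.5,0,0]
    - [100,0,-1.5,1.5,-0.5,0,0]
    - [100,0,-1.5,1.5,-0.5,0,0]
    - [100,0,-1.5,1.5,-0.5,0,0]
    - [100,0,-1.5,1,-0.5,0,0]
    - [100,0,-1.5,-40,-0.5,0,0]
    - [100,0,-1.5,-90,-0.5,0,0]
    - [100,0,-1.5,-120,-0.5,0,0]
    - [100,0,-1.5,-120,-0.5,0,0]

```text
t: 7.02
eef_pos: [0.5305, -0.1559, 0.4129]
eef_rot: [-2.691, -0.003, -0.059]
force: [-0.1, 1.3, -0.3]
opening: 0.997
finger_force: 0.0
```

Run:
```python
from h import *
from bench import read_state
s=read_state(); print(s["opening"],s["force"],s["eef_pos"],s["eef_rot"])
# scoop grasp: handle centre (.594,-.363,.066) tool y along world x: yaw 90
rows([([.593,-.363,.20],Rt(90)),([.593,-.363,.068],Rt(90))])
```

```text
0.9972131605822053 [-0.07103246  1.28527487 -0.26823834] [ 0.53050368 -0.15587601  0.41290848] [-2.69105589 -0.00298777 -0.0594488 ]
[74.5, 208.1, -36.1] [-19.7, -21.1, -91.6]
[74.1, 265.6, 82.7] [-19.7, -21.1, -91.6]
```

Emit:
carry_out:
  deltas:
    - [100,37,104,-25,-2,-2,-10]
    - [100,50,150,-36,-4,-4,-20]
    - [100,74,208,-36,-6.5,-7,-30]
    - [100,74,208,-36,-9,-9,-40]
    - [100,74,208,-36,-11,-11,-50]
    - [100,74,208,-36,-13,-14,-60]
    - [100,74,208,-36,-15,-16,-70]
    - [100,74,208,-36,-17,-18.5,-80]
    - [100,74,208,-36,-19.7,-21.1,-91.6]
    - [100,74,208,-36,-19.7,-21.1,-91.6]
    - [100,74,208,-36,-19.7,-21.1,-91.6]
    - [100,74,208,-36,-19.7,-21.1,-91.6]

```text
t: 8.52
eef_pos: [0.5925, -0.3616, 0.3523]
eef_rot: [-3.139, -0.002, 1.569]
force: [1.3, 0.2, -0.0]
opening: 1.003
finger_force: 0.0
```

Run:
```python
from h import *
from bench import read_state
s=read_state(); print(s["eef_pos"],s["eef_rot"],s["joint_pos"])
p,d,K,T=snap("top","t1"); a=cv2.resize(p[150:240,285:445],None,fx=4.9,fy=4.9,interpolation=cv2.INTER_CUBIC)[:,:,::-1]; cv2.imwrite("pics/t1.png",a)
C=cloud(d,K,T);X,Y,Z=C[...,0],C[...,1],C[...,2]
bk=(p.max(-1)<50)&(Z>.1)&(Z<.2)&(X>.5)&(X<.58)&(Y>-.07)&(Y<.02); P=C[bk]; print("grip",len(P),np.round(P.mean(0),4) if len(P) else 0)
hsv=cv2.cvtColor(p,cv2.COLOR_RGB2HSV); m=cv2.inRange(hsv,(12,90,90),(28,255,255))>0
g=m&(X>.45)&(X<.6)&(Y>-.25)&(Y<0); print("gold px",g.sum(),np.round(C[g].min(0),3),np.round(C[g].max(0),3))
rows([([.593,-.363,.068],Rt(90))])
```

```text
[ 0.59253503 -0.36156234  0.35230656] [-3.13860526e+00 -2.37536074e-03  1.56931292e+00] [ 0.88666726  0.65868292 -0.58810403  1.45259932  0.38020453  1.14912805
  0.23646804]
grip 97 [ 0.5387 -0.0308  0.1677]
gold px 53 [ 0.513 -0.211  0.032] [ 0.556 -0.192  0.049]
[-1.7, 0.8, 129.4] [-0.2, -0.1, -0.1]
```

View pics/t1.png

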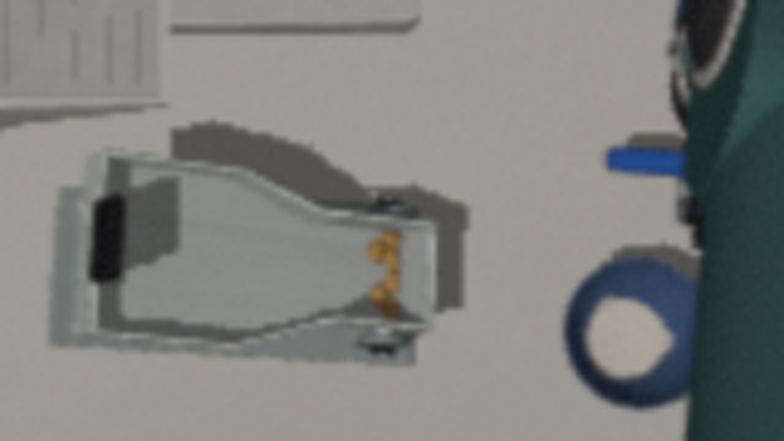

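The pan is tipped, with its grip now at crop (107,238), and all the pellets are at the nose around (385,270). I'll measure the floor's slope and the nose exactly before scooping, while grasping the scoop.

Emit:
carry_out:
  deltas:
    - [100,-1,0,60,0,0,0]
    - [100,-1,0,110,0,0,0]
    - [100,-1,0,129,0,0,0]
    - [100,-1,0,129,0,0,0]
    - [0,-1,0,129,0,0,0]
    - [0,-1,0,129,0,0,0]
    - [0,-1,0,129,0,0,0]
    - [0,-1,0,129,0,0,0]
    - [0,-1,0,129,0,0,0]
    - [0,-1,0,129,0,0,0]
  force: 60

```text
t: 9.82
eef_pos: [0.5924, -0.3624, 0.2241]
eef_rot: [-3.14, -0.001, 1.572]
force: [-1.1, 0.7, 4.9]
opening: 0.17
finger_force: 62.2
```

Run:
```python
from h import *
p,d,K,T=load("t1"); C=cloud(d,K,T)
# floor pixels in crop coords -> image
def im(u,v): return u/4.9+285, v/4.9+150
poly=np.array([im(*q) for q in[(195,185),(235,195),(310,235),(350,245),(350,290),(300,295),(235,312),(150,308),(150,280)]]).astype(np.int32)
m=np.zeros(d.shape,np.uint8); cv2.fillPoly(m,[poly],1); P=C[(m>0)&(d>0)]
A=np.c_[P[:,:2],np.ones(len(P))]; k=np.linalg.lstsq(A,P[:,2],rcond=None)[0]; r=P[:,2]-A@k; g=abs(r)<.004
k=np.linalg.lstsq(A[g],P[g,2],rcond=None)[0]
print(len(P),k,"tilt deg",np.degrees(np.arctan(np.hypot(*k[:2]))),"dir",np.degrees(np.arctan2(k[1],k[0])),"std",r[g].std())
print("floor z at hinge",k@[.527,-.203,1],"expected",.046-.012/np.cos(.45))
X,Y,Z=C[...,0],C[...,1],C[...,2]
q=C[(d>0)&(Y>-.27)&(Y<-.2)&(X>.47)&(X<.59)&(Z>.045)]; print("nose wall top",np.round(q[q[:,1]<-.222],3)[::4].tolist())
```

```text
774 [0.02805696 0.48006333 0.11436565] tilt deg 25.682087720793188 dir 86.6551939307691 std 0.002027587191682967
floor z at hinge 0.03169880609675457 expected 0.03267328711631527
nose wall top [[0.559, -0.223, 0.069], [0.557, -0.227, 0.063], [0.554, -0.224, 0.059], [0.552, -0.225, 0.055], [0.548, -0.227, 0.058], [0.545, -0.227, 0.058], [0.541, -0.229, 0.066], [0.536, -0.224, 0.059], [0.533, -0.227, 0.06], [0.529, -0.229, 0.066], [0.524, -0.223, 0.058], [0.52, -0.226, 0.065], [0.516, -0.228, 0.072], [0.511, -0.223, 0.058], [0.508, -0.225, 0.065], [0.504, -0.228, 0.067], [0.499, -0.222, 0.062], [0.495, -0.227, 0.074]]
```

```bash
cat >> h.py <<'E'
H=np.array([.527,-.203,.046]); YAW=86.66; TILT=25.7; N=.013
def axes():
    yaw=np.radians(YAW); return np.array([np.cos(yaw),np.sin(yaw),0]),np.array([-np.sin(yaw),np.cos(yaw),0])
def F2w(x_nose,h):
    px,py=axes(); B=R.from_euler('z',YAW,degrees=True); Q=R.from_rotvec(-np.radians(TILT)*py)
    return H+(Q*B).apply([x_nose-N,0,-.012+h])
def scoop(lipw,a,yaw=YAW,gx=.054,gz=.069):
    """grasp target with scoop's lip at world point lipw, lip-down a deg, scoop +x heading yaw"""
    S=R.from_euler('z',yaw,degrees=True)*R.from_euler('y',-a,degrees=True)
    return (np.array(lipw)+S.apply([gx+.031,0,gz]), S*R.from_euler('x',180,degrees=True))
E
python3 - <<'E'
from h import *
p,d,K,T=load("top0"); print("lip",onplane(K,T,438.7,187.3,.002))
from bench import read_state
s=read_state()
Rr=R.from_euler('xyz',s["eef_rot"]); print((scoop([0,0,0],0,90)[1].inv()*Rr).as_rotvec(degrees=True))
px,_=axes(); print("F nose foot",F2w(0,0), "hover",F2w(.062,.06))
rows([scoop(F2w(.062,.08),28.7),scoop(F2w(.062,.01),28.7)])
E
```

```text
lip [ 0.58969593 -0.44750368  0.002     ]
[ 0.09569442  0.06436722 -0.05881756]
F nose foot [ 0.52662072 -0.20949903  0.02954951] hover [ 0.52835964 -0.1797025   0.11050099]
[141.3, -66.5, -141.5] [-0.9, 28.6, 3.3]
[171.6, -64.6, -78.4] [-0.9, 28.6, 3.3]
```

Emit:
carry_out:
  deltas:
    - [0,0,0,-20,0,0,0]
    - [0,0,0,-70,0,0,0]
    - [0,0,0,-120,0,0,0]
    - [0,40,-20,-141,0,6,1]
    - [0,80,-40,-141,0,12,2]
    - [0,120,-60,-141,-0.5,20,3]
    - [0,141,-66,-141,-0.9,28.6,3.3]
    - [0,141,-66,-141,-0.9,28.6,3.3]
    - [0,141,-66,-141,-0.9,28.6,3.3]

```text
t: 10.95
eef_pos: [0.5265, -0.2223, 0.3655]
eef_rot: [-3.141, -0.499, 1.512]
force: [-0.1, -0.1, -1.2]
opening: 0.174
finger_force: 61.3
```

Run:
```python
from h import *
from bench import read_state
s=read_state(); print(s["opening"],s["force"],s["joint_pos"])
p,d,K,T=snap("scene","s2"); cv2.imwrite("pics/s2.png",cv2.resize(p[110:270,260:460],None,fx=3.7,fy=3.7,interpolation=cv2.INTER_CUBIC)[:,:,::-1])
print("lip pixel expected",proj(K,T,F2w(.062,.08)))
rows([scoop(F2w(.062,.02),28.7),scoop(F2w(.062,.002),28.7),scoop(F2w(.040,.0),28.7)])
```

```text
0.17350888151401805 [-0.12575828 -0.0665342  -1.17078244] [ 1.06566961  0.55878735 -0.83472973  1.71997497 -0.0882096   1.14752569
  0.27081347]
lip pixel expected [357.79728457 171.83689948]
[-2.1, -0.6, 60.0] [-0.0, 0.1, -0.0]
[-3.0, -0.6, 78.0] [-0.0, 0.1, -0.0]
[-25.1, -0.6, 78.9] [-0.0, 0.1, -0.0]
```

View pics/s2.png

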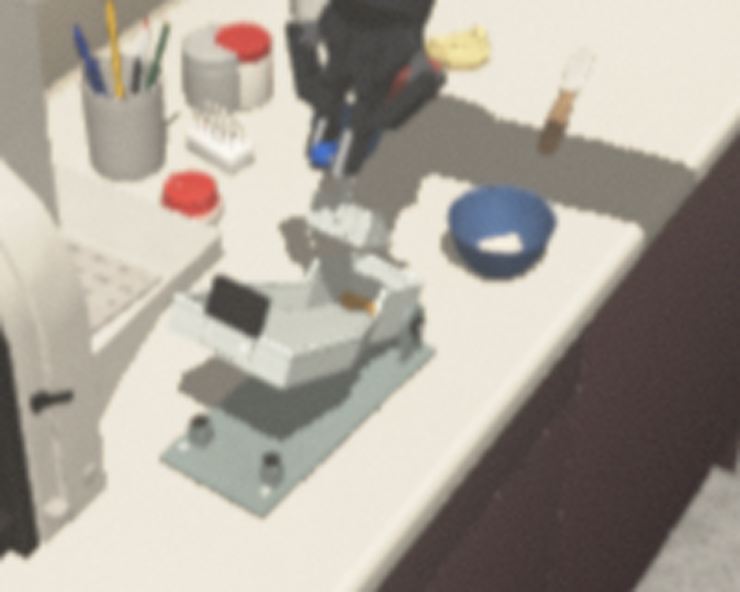

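The scoop hangs straight in the fingers at (350,225), over the tipped pan with the pellets in the nose at (357,300). Lower it to the floor.

Emit:
carry_out:
  deltas:
    - [0,-1,-0.6,30,0,0,0]
    - [0,-2,-0.6,60,0,0,0]
    - [0,-2.5,-0.6,72,0,0,0]
    - [0,-3,-0.6,76,0,0,0]
    - [0,-3,-0.6,77,0,0,0]
    - [0,-3,-0.6,78,0,0,0]
    - [0,-3,-0.6,78,0,0,0]

```text
t: 11.88
eef_pos: [0.5278, -0.1871, 0.2954]
eef_rot: [-3.141, -0.5, 1.512]
force: [0.0, -0.7, -2.1]
opening: 0.175
finger_force: 61.3
```

Emit:
carry_out:
  deltas:
    - [0,0,0,1.5,0,0,0]
    - [0,0,0,1.5,0,0,0]

```text
t: 12.12
eef_pos: [0.5278, -0.1862, 0.2938]
eef_rot: [-3.14, -0.501, 1.512]
force: [-0.1, -0.9, 0.1]
opening: 0.173
finger_force: 61.3
```

Emit:
carry_out:
  deltas:
    - [0,0,0,1,0,0,0]
    - [0,0,0,1,0,0,0]

```text
t: 12.38
eef_pos: [0.5279, -0.1856, 0.2931]
eef_rot: [-3.14, -0.501, 1.512]
force: [-1.3, 0.4, 4.8]
opening: 0.174
finger_force: 62.1
```

Emit:
carry_out:
  deltas:
    - [0,0,0,1,0,0,0]
    - [0,0,0,1,0,0,0]

```text
t: 12.62
eef_pos: [0.528, -0.185, 0.2926]
eef_rot: [-3.141, -0.501, 1.512]
force: [-2.2, 1.3, 10.8]
opening: 0.177
finger_force: 62.9
```

Emit:
carry_out:
  deltas:
    - [0,-8,0,0.2,0,0,0]
    - [0,-16,0,0.6,0,0,0]
    - [0,-24,0,1.0,0,0,0]
    - [0,-30,0,1.3,0,0,0]
    - [0,-36,0,1.7,0,0,0]
    - [0,-41,0,2.0,0,0,0]
    - [0,-46,0,2.2,0,0,0]
    - [0,-50,0,2.5,0,0,0]
    - [0,-53,0,2.7,0,0,0]
    - [0,-55,0,2.8,0,0,0]

```text
t: 13.88
eef_pos: [0.527, -0.2305, 0.2663]
eef_rot: [3.138, -0.503, 1.515]
force: [-1.2, 7.6, 45.0]
opening: 0.174
finger_force: 67.1
```

Emit:
carry_out:
  deltas:
    - [0,0,0,-3,0,0,0]
    - [0,0,0,-5,0,0,0]
    - [0,0,0,-5,0,0,0]

```text
t: 14.25
eef_pos: [0.5247, -0.2345, 0.2673]
eef_rot: [-3.139, -0.501, 1.511]
force: [0.2, -0.2, -1.4]
opening: 0.172
finger_force: 61.9
```

Run:
```python
from h import *
from bench import read_state
s=read_state(); print(s["eef_pos"],s["eef_rot"],s["wrist_torque"])
R0=R.from_euler('xyz',s["eef_rot"]); lip=np.array(s["eef_pos"])+R0.apply([-.085,0,.155+.069]); print("lip",lip,"foot",F2w(0,0),"floor at 7mm",F2w(.007,0), "tilt",R0.apply([1,0,0]))
p,d,K,T=snap("scene","s3"); cv2.imwrite("pics/s3.png",cv2.resize(p[130:250,270:420],None,fx=5,fy=5,interpolation=cv2.INTER_CUBIC)[:,:,::-1])
```

```text
[ 0.52471109 -0.23451206  0.26727209] [-3.13941788 -0.50081589  1.51148301] [-0.5250004   0.02781211 -0.05904347]
lip [ 0.5261804  -0.20155102  0.02996973] foot [ 0.52662072 -0.20949903  0.02954951] floor at 7mm [ 0.5269882  -0.20320221  0.03258512] tilt [0.05199861 0.87564855 0.48014139]
```

View pics/s3.png

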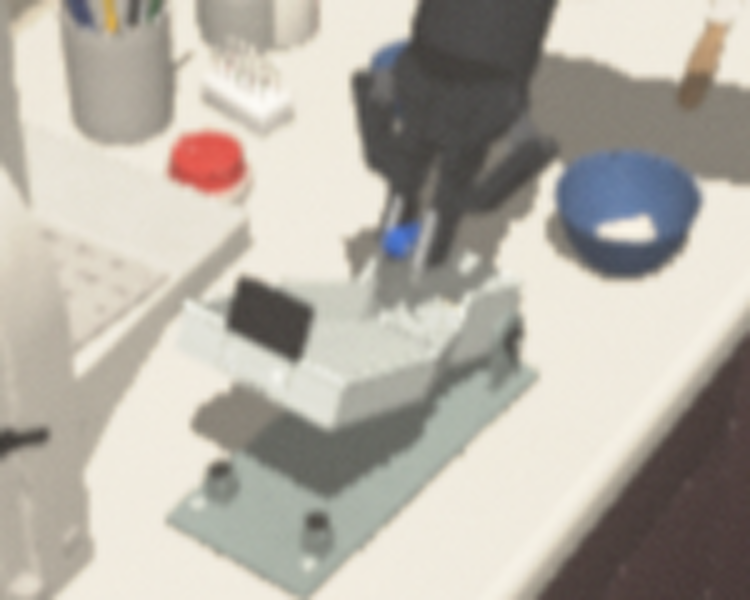

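The scoop lies in the nose at (420,315), with the pellets hidden behind it. The force is back to zero. Touch the floor again, then go on to the nose wall.

Emit:
carry_out:
  deltas:
    - [0,0,0,1,0,0,0]
    - [0,0,0,1,0,0,0]

```text
t: 14.55
eef_pos: [0.5249, -0.2339, 0.2665]
eef_rot: [-3.14, -0.501, 1.512]
force: [-1.7, 0.4, -0.9]
opening: 0.174
finger_force: 62.1
```

Emit:
carry_out:
  deltas:
    - [0,-1.5,0,-0.1,0,0,0]
    - [0,-3,0,-0.2,0,0,0]
    - [0,-4,0,-0.2,0,0,0]
    - [0,-4,0,-0.2,0,0,0]

```text
t: 15.05
eef_pos: [0.5251, -0.2365, 0.2655]
eef_rot: [-3.141, -0.502, 1.513]
force: [-0.9, 7.5, 9.5]
opening: 0.176
finger_force: 63.0
```

Emit:
carry_out:
  deltas:
    - [0,-1.5,0,-0.1,0,0,0]
    - [0,-2.5,0,-0.2,0,0,0]
    - [0,-3,0,-0.2,0,0,0]
    - [0,-3,0,-0.2,0,0,0]

```text
t: 15.55
eef_pos: [0.5254, -0.2379, 0.2652]
eef_rot: [-3.141, -0.504, 1.515]
force: [-1.8, 15.1, 22.2]
opening: 0.17
finger_force: 64.0
```

Run:
```python
from h import *
from bench import read_state
s=read_state(); R0=R.from_euler('xyz',s["eef_rot"])
for k in(0,2,3): print("lip if slipped",k,np.array(s["eef_pos"])+R0.apply([0,0,.155])+ (R0*R.from_euler('y',-k,degrees=True)).apply([-.085,0,.069]))
p,d,K,T=snap("top","t2"); C=cloud(d,K,T); hsv=cv2.cvtColor(p,cv2.COLOR_RGB2HSV); m=cv2.inRange(hsv,(12,90,90),(28,255,255))>0
g=m&(C[...,0]>.45)&(C[...,0]<.6)&(C[...,1]>-.25)&(C[...,1]<0);print("gold",g.sum(),np.round(C[g].min(0),3),np.round(C[g].max(0),3))
cv2.imwrite("pics/t2.png",cv2.resize(p[170:235,320:420],None,fx=6,fy=6,interpolation=cv2.INTER_CUBIC)[:,:,::-1])
```

```text
lip if slipped 0 [ 0.52720969 -0.20413705  0.02798113]
lip if slipped 2 [ 0.52701588 -0.20764839  0.02947646]
lip if slipped 3 [ 0.5269201  -0.20938398  0.03026992]
gold 4 [ 0.505 -0.2    0.043] [ 0.516 -0.184  0.156]
```

View pics/t2.png

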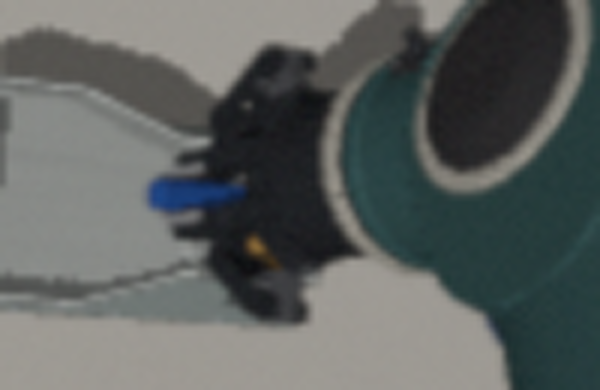

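The view shows the handle centred in the nose and one pellet glimpsed at (258,247). The lip is at the nose wall according to the force. Now curl the lip up along the wall with the heel on the floor.

```bash
cat >> h.py <<'E'
SL=2.5
def scoop2(lipw,a,yaw=YAW):
    Rg=R.from_euler('z',yaw,degrees=True)*R.from_euler('y',-(a+SL),degrees=True)*R.from_euler('x',180,degrees=True)
    return (np.array(lipw)-(Rg*R.from_euler('y',-SL,degrees=True)).apply([-.085,0,.069]),Rg)
def lipnow():
    from bench import read_state
    s=read_state(); R0=R.from_euler('xyz',s["eef_rot"])
    return np.array(s["eef_pos"])+R0.apply([0,0,.155])+(R0*R.from_euler('y',-SL,degrees=True)).apply([-.085,0,.069])
E
python3 - <<'E'
from h import *
_,py=axes(); M=R.from_rotvec(-np.radians(TILT)*py)*R.from_euler('z',YAW,degrees=True)
x0,y0,h0=M.inv().apply(lipnow()-F2w(0,0)); print(x0,y0,h0)
off=M.apply([0,y0,0])
rows([scoop2(F2w(x0+.001,h0+.0015+.052*np.sin(np.radians(b)))+off,26.3-b) for b in np.linspace(0,39,11)]+[scoop2(F2w(x0+.001,h0+.0015+.052*np.sin(np.radians(39)))+off+np.array([0,.01,.1]),-15)])
E
```

```text
0.001001716175828801 -0.00026432554245262686 -0.00016086364856520146
[1.4, -0.2, -1.3] [-0.1, -0.1, 0.1]
[16.4, -0.1, 1.7] [-0.1, -4.0, 0.1]
[30.9, -0.1, 5.7] [-0.1, -7.9, 0.1]
[44.8, -0.1, 10.6] [-0.1, -11.8, 0.1]
[58.1, -0.0, 16.6] [-0.1, -15.7, 0.2]
[70.8, 0.0, 23.5] [-0.1, -19.6, 0.2]
[82.7, 0.1, 31.2] [-0.1, -23.5, 0.2]
[93.9, 0.1, 39.9] [-0.1, -27.4, 0.2]
[104.2, 0.2, 49.4] [-0.1, -31.3, 0.2]
[113.6, 0.2, 59.6] [-0.1, -35.2, 0.2]
[122.1, 0.2, 70.6] [-0.1, -39.1, 0.2]
[183.6, -0.3, -3.7] [-0.0, -41.4, 0.2]
```

Emit:
carry_out:
  deltas:
    - [0,1.4,0,-1.3,0,0,0]
    - [0,16.4,0,1.7,0,-4,0]
    - [0,30.9,0,5.7,0,-7.9,0]
    - [0,44.8,0,10.6,0,-11.8,0]
    - [0,58.1,0,16.6,0,-15.7,0]
    - [0,70.8,0,23.5,0,-19.6,0.2]
    - [0,82.7,0,31.2,0,-23.5,0.2]
    - [0,93.9,0,39.9,0,-27.4,0.2]
    - [0,104.2,0,49.4,0,-31.3,0.2]
    - [0,113.6,0,59.6,0,-35.2,0.2]
    - [0,122.1,0,70.6,0,-39.1,0.2]
    - [0,122.1,0,70.6,0,-39.1,0.2]

```text
t: 17.1
eef_pos: [0.533, -0.0975, 0.2602]
eef_rot: [-3.14, 0.182, 1.513]
force: [3.1, 10.1, 3.3]
opening: 0.173
finger_force: 62.9
```

Run:
```python
from h import *
from bench import read_state
print(read_state()["joint_pos"])
l=lipnow(); print("lip",l,F2w(0,.042))
rows([scoop2(l+[0,.004,.02],-15),scoop2(l+[0,.01,.14],-15)])
p,d,K,T=snap("scene","s4"); cv2.imwrite("pics/s4.png",cv2.resize(p[130:250,270:420],None,fx=5,fy=5,interpolation=cv2.INTER_CUBIC)[:,:,::-1])
```

```text
[ 0.43871526  0.49689243 -0.44653701  1.93092936  0.53620205  0.83643559
 -0.39818536]
lip [ 0.52539549 -0.22356261  0.05948083] [ 0.52555957 -0.22768178  0.06739474]
[8.3, -0.6, -17.0] [-0.1, -2.1, 0.0]
[-7.5, -1.1, -136.1] [-0.1, -2.1, 0.0]
```

View pics/s4.png

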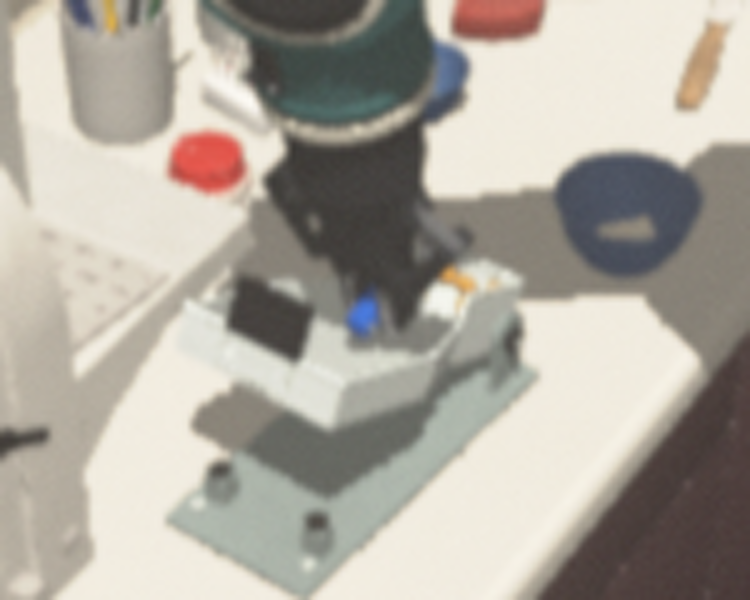

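Pellets show gold in the scoop at (457,280) and one near the lip at (492,283). I'll tip the lip up more so that they run to the back before lifting.

Run:
```python
from h import *
l=lipnow(); a=-13
rows([scoop2(l+[0,-.0005,.003],-17),scoop2(l+[0,-.001,.007],-21),scoop2(l+[0,.002,.015],-23)])
```

```text
[14.8, -0.3, 4.1] [-0.1, -4.2, -0.0]
[28.2, -0.2, 8.0] [-0.1, -8.2, -0.0]
[36.8, -0.4, 3.9] [-0.1, -10.2, -0.0]
```

Emit:
carry_out:
  deltas:
    - [0,7.5,0,2,0,-2.1,0]
    - [0,14.8,0,4.1,0,-4.2,0]
    - [0,21,0,6,0,-6.2,0]
    - [0,28.2,0,8,0,-8.2,0]
    - [0,28.2,0,8,0,-8.2,0]
    - [0,28.2,0,8,0,-8.2,0]
    - [0,28.2,0,8,0,-8.2,0]

```text
t: 18.02
eef_pos: [0.5345, -0.0735, 0.2476]
eef_rot: [-3.14, 0.323, 1.509]
force: [0.7, 6.0, -1.4]
opening: 0.174
finger_force: 62.4
```

Run:
```python
from h import *
l=lipnow(); print(l)
rows([scoop2(l+[0,.008,.03],-21),scoop2(l+[0,.01,.14],-21)])
p,d,K,T=snap("scene","s5"); C=cloud(d,K,T); hsv=cv2.cvtColor(p,cv2.COLOR_RGB2HSV); m=cv2.inRange(hsv,(10,90,90),(28,255,255)); m[:150]=0;m[250:]=0;m[:,:330]=0;m[:,400:]=0
k,L,s,c=cv2.connectedComponentsWithStats(m)
S=R.from_euler('z',YAW,degrees=True)*R.from_euler('y',21,degrees=True)
for i in range(1,k): print(s[i].tolist(),"scoop frame from lip mm",np.round(S.inv().apply(np.median(C[L==i],0)-l)*1000))
cv2.imwrite("pics/s5.png",cv2.resize(p[160:220,330:400],None,fx=9,fy=9,interpolation=cv2.INTER_CUBIC)[:,:,::-1])
```

```text
[ 0.52477927 -0.2264209   0.06665223]
[-1.9, -1.3, -31.0] [-0.1, -0.0, -0.2]
[-35.0, -1.6, -135.9] [-0.1, -0.0, -0.2]
[357, 179, 1, 1, 1] scoop frame from lip mm [  8. -20.  13.]
[369, 185, 1, 1, 1] scoop frame from lip mm [ 8. 22.  8.]
```

View pics/s5.png

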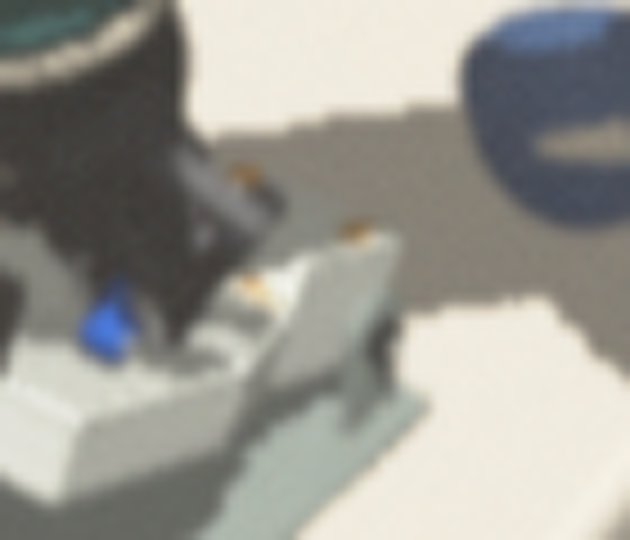

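The picture shows gold at (245,172) and (355,230), near the scoop's lip at both sides, and at (255,290) farther back. The two at the sides may be riding on the cheeks. I'll draw back from the wall, still over the pan, and measure by number.

```bash
cat >> h.py <<'E'
def gold(tag,lo=(8,70,50),a=-21,yaw=YAW,box=(.46,.6,-.27,-.09)):
    p,d,K,T=load(tag); C=cloud(d,K,T); m=cv2.inRange(cv2.cvtColor(p,cv2.COLOR_RGB2HSV),lo,(30,255,255))>0
    m&=(C[...,0]>box[0])&(C[...,0]<box[1])&(C[...,1]>box[2])&(C[...,1]<box[3])
    k,L,s,c=cv2.connectedComponentsWithStats(m.astype(np.uint8)); l=lipnow()
    S=R.from_euler('z',yaw,degrees=True)*R.from_euler('y',-a,degrees=True)
    _,py=axes(); M=R.from_rotvec(-np.radians(TILT)*py)*R.from_euler('z',YAW,degrees=True)
    for i in range(1,k):
        P=np.median(C[L==i],0); print(tag,s[i].tolist(),"world",np.round(P,3),"scoop/lip mm",np.round(S.inv().apply(P-l)*1000),"nose mm",np.round(M.inv().apply(P-F2w(0,0))*1000))
E
python3 - <<'E'
from h import *
gold("s5"); snap("top","t5"); gold("t5")
gold("s4",a=-13)
# metal points of scoop cheeks: silver pixels near lip, to check lip position
p,d,K,T=load("s5"); C=cloud(d,K,T); l=lipnow(); print("lip px",proj(K,T,l),"cheek L/R lip px",[np.round(proj(K,T,l+np.array([dx,0,0])),1) for dx in(-.027,.027)], "nose wall top ends",[np.round(proj(K,T,F2w(0,.042)+np.array([dx,0,0])),1) for dx in(-.031,.031)])
E
```

```text
s5 [356, 178, 3, 3, 6] world [ 0.547 -0.218  0.075] scoop/lip mm [  6. -21.  11.] nose mm [ 13. -21.  44.]
s5 [368, 185, 3, 2, 4] world [ 0.503 -0.215  0.071] scoop/lip mm [ 8. 23.  8.] nose mm [12. 23. 40.]
s5 [357, 191, 2, 1, 2] world [ 0.524 -0.183  0.061] scoop/lip mm [42.  3. 11.] nose mm [38.  4. 17.]
t5 [368, 196, 4, 4, 12] world [ 0.551 -0.219  0.073] scoop/lip mm [  6. -26.   9.] nose mm [ 11. -25.  42.]
t5 [356, 198, 8, 5, 26] world [ 0.545 -0.19   0.062] scoop/lip mm [ 37. -18.   9.] nose mm [ 33. -17.  20.]
t5 [355, 205, 4, 9, 28] world [ 0.518 -0.18   0.059] scoop/lip mm [46.  9.  9.] nose mm [39. 10. 14.]
t5 [368, 211, 3, 5, 12] world [ 0.504 -0.215  0.073] scoop/lip mm [ 7. 21.  9.] nose mm [12. 22. 42.]
s4 [358, 183, 7, 6, 24] world [ 0.523 -0.207  0.066] scoop/lip mm [19.  3.  3.] nose mm [18.  3. 32.]
lip px [364.69692264 181.84403952] cheek L/R lip px [array([372.4, 184.9]), array([357.1, 178.9])] nose wall top ends [array([373.6, 184.8]), array([356. , 177.9])]
```

Emit:
carry_out:
  deltas:
    - [0,1.8,0,-1.8,0,0,0]
    - [0,3.6,0,-3.6,0,0,0]
    - [0,5.4,0,-5.4,0,0,0]
    - [0,7.2,0,-7.0,0,0,0]
    - [0,7.2,0,-7.0,0,0,0]

```text
t: 18.75
eef_pos: [0.535, -0.064, 0.2518]
eef_rot: [-3.14, 0.325, 1.51]
force: [0.9, -0.0, -2.4]
opening: 0.174
finger_force: 62.0
```

Run:
```python
from h import *
snap("scene","s6");snap("top","t6"); gold("s6"); gold("t6"); print(lipnow())
```

```text
s6 [354, 179, 3, 2, 5] world [ 0.547 -0.206  0.08 ] scoop/lip mm [  9. -21.  13.] nose mm [ 26. -20.  43.]
s6 [367, 185, 2, 2, 4] world [ 0.502 -0.205  0.078] scoop/lip mm [ 9. 24. 10.] nose mm [24. 25. 42.]
s6 [356, 191, 1, 1, 1] world [ 0.527 -0.179  0.063] scoop/lip mm [39.  1.  6.] nose mm [42.  2. 17.]
t6 [365, 196, 5, 4, 13] world [ 0.552 -0.21   0.078] scoop/lip mm [  6. -26.  10.] nose mm [ 22. -25.  43.]
t6 [353, 198, 8, 5, 24] world [ 0.545 -0.181  0.067] scoop/lip mm [ 37. -18.  10.] nose mm [ 43. -17.  21.]
t6 [352, 205, 5, 8, 27] world [ 0.518 -0.171  0.065] scoop/lip mm [45. 10. 11.] nose mm [50. 11. 16.]
t6 [365, 211, 4, 4, 11] world [ 0.504 -0.208  0.079] scoop/lip mm [ 5. 22. 10.] nose mm [21. 23. 44.]
[ 0.52510321 -0.21758239  0.07104965]
```

The two side pellets ride on the cheek edges, and four lie at the back. I'll lower the lip to about 10 degrees up, so the edge pellets slide off forward into the nose while the back four stay.

Run:
```python
from h import *
rows([scoop2(F2w(.018,.038),-16),scoop2(F2w(.022,.033),-11)])
```

```text
[-12.7, 0.2, -10.0] [-0.2, 5.1, -0.1]
[-26.4, 0.2, -14.3] [-0.2, 10.1, -0.2]
```

Emit:
carry_out:
  deltas:
    - [0,-6,0,-5,0,2.5,0]
    - [0,-12.7,0,-10,0,5.1,0]
    - [0,-19.5,0,-12.3,0,7.6,0]
    - [0,-26.4,0,-14.3,0,10.1,0]
    - [0,-26.4,0,-14.3,0,10.1,0]
    - [0,-26.4,0,-14.3,0,10.1,0]

```text
t: 19.6
eef_pos: [0.5336, -0.0844, 0.2735]
eef_rot: [-3.139, 0.149, 1.51]
force: [0.3, -0.3, -2.8]
opening: 0.173
finger_force: 62.0
```

Run:
```python
from h import *
snap("scene","s7");snap("top","t7"); gold("s7",a=-11); gold("t7",a=-11); print(lipnow())
```

```text
s7 [351, 188, 1, 3, 3] world [ 0.537 -0.167  0.074] scoop/lip mm [35. -9. 12.] nose mm [58. -8. 22.]
t7 [349, 197, 7, 6, 24] world [ 0.547 -0.165  0.071] scoop/lip mm [ 38. -19.  10.] nose mm [ 59. -18.  18.]
t7 [361, 196, 5, 4, 14] world [ 0.552 -0.198  0.076] scoop/lip mm [  5. -26.   8.] nose mm [ 32. -25.  36.]
t7 [348, 204, 4, 5, 15] world [ 0.523 -0.158  0.073] scoop/lip mm [44.  5. 12.] nose mm [65.  6. 17.]
t7 [361, 211, 3, 4, 11] world [ 0.504 -0.194  0.079] scoop/lip mm [ 6. 22. 11.] nose mm [34. 23. 38.]
[ 0.52592805 -0.20361617  0.06874422]
```

They stay put at both tilts, so each must be lying across a cheek with its outer end out. A sideways wiggle should let the nose's side walls push them inward.

Emit:
carry_out:
  deltas:
    - [0,0,2,0,0,0,0]
    - [0,0,4,0,0,0,0]
    - [0,0,4.5,0,0,0,0]
    - [0,0,2,0,0,0,0]
    - [0,0,-1,0,0,0,0]
    - [0,0,-3.5,0,0,0,0]
    - [0,0,-4.5,0,0,0,0]
    - [0,0,-4.5,0,0,0,0]
    - [0,0,-2,0,0,0,0]
    - [0,0,0,0,0,0,0]

```text
t: 20.95
eef_pos: [0.5336, -0.0847, 0.2736]
eef_rot: [-3.139, 0.149, 1.509]
force: [-0.1, 0.3, -1.8]
opening: 0.177
finger_force: 62.0
```

Run:
```python
from h import *
snap("scene","s8");snap("top","t8"); gold("s8",a=-11); gold("t8",a=-11); print(lipnow())
```

```text
s8 [351, 186, 6, 5, 20] world [ 0.534 -0.178  0.072] scoop/lip mm [26. -7.  8.] nose mm [47. -6. 24.]
t8 [349, 197, 10, 8, 39] world [ 0.544 -0.171  0.072] scoop/lip mm [ 33. -17.   9.] nose mm [ 54. -16.  21.]
t8 [349, 204, 3, 7, 14] world [ 0.523 -0.157  0.074] scoop/lip mm [45.  5. 14.] nose mm [66.  6. 17.]
t8 [360, 210, 4, 5, 14] world [ 0.507 -0.194  0.075] scoop/lip mm [ 8. 20.  8.] nose mm [33. 21. 35.]
[ 0.52588322 -0.20395535  0.06873377]
```

One pellet went in, and the other moved inward. Once more toward that side.

Emit:
carry_out:
  deltas:
    - [0,0,-3,0,0,0,0]
    - [0,0,-5,0,0,0,0]
    - [0,0,-6,0,0,0,0]
    - [0,0,-6,0,0,0,0]
    - [0,0,0,0,0,0,0]
    - [0,0,0,0,0,0,0]
    - [0,0,-6,0,0,0,0]
    - [0,0,-6,0,0,0,0]
    - [0,0,0,0,0,0,0]
    - [0,0,0,0,0,0,0]

```text
t: 22.3
eef_pos: [0.5335, -0.0846, 0.2735]
eef_rot: [-3.139, 0.148, 1.51]
force: [-0.6, 0.9, -2.0]
opening: 0.17
finger_force: 62.0
```

Run:
```python
from h import *
snap("scene","s9");snap("top","t9"); gold("s9",a=-11); gold("t9",a=-11); print(lipnow())
rows([scoop2(lipnow()+[0,0,.02],-20),scoop2(lipnow()+[0,.0,.13],-20)])
```

```text
s9 [351, 186, 6, 5, 20] world [ 0.534 -0.177  0.071] scoop/lip mm [27. -7.  8.] nose mm [48. -5. 23.]
t9 [349, 198, 10, 8, 37] world [ 0.544 -0.171  0.071] scoop/lip mm [ 33. -17.   9.] nose mm [ 53. -15.  20.]
t9 [348, 204, 4, 7, 16] world [ 0.522 -0.157  0.076] scoop/lip mm [44.  7. 16.] nose mm [67.  8. 20.]
t9 [360, 210, 4, 5, 13] world [ 0.507 -0.194  0.077] scoop/lip mm [ 7. 19. 10.] nose mm [34. 21. 36.]
[ 0.52539721 -0.20391815  0.06868711]
[30.4, -1.0, -3.3] [-0.2, -9.0, -0.1]
[14.1, -1.3, -112.1] [-0.2, -9.0, -0.1]
```

Now it lies inside the cheek. Tip the lip up to 20 degrees while rising a little over the pan.

Emit:
carry_out:
  deltas:
    - [0,10,0,-1,0,-3,0]
    - [0,20,-0.5,-2,0,-6,0]
    - [0,30.4,-1,-3.3,0,-9,0]
    - [0,37,-1,-5,0,-12,0]
    - [0,37,-1,-5,0,-12,0]
    - [0,37,-1,-5,0,-12,0]
    - [0,37,-1,-5,0,-12,0]

```text
t: 23.28
eef_pos: [0.5349, -0.0479, 0.2731]
eef_rot: [-3.139, 0.357, 1.509]
force: [0.4, 0.5, -1.7]
opening: 0.176
finger_force: 62.0
```

Run:
```python
from h import *
snap("scene","s10");snap("top","t10"); gold("s10",a=-23); gold("t10",a=-23); print(lipnow())
rows([scoop2(lipnow()+[0,0,.12],-20)])
```

```text
s10 [364, 180, 4, 4, 12] world [ 0.503 -0.192  0.101] scoop/lip mm [11. 23.  8.] nose mm [45. 25. 57.]
s10 [355, 182, 3, 3, 5] world [ 0.526 -0.178  0.094] scoop/lip mm [28.  0.  8.] nose mm [56.  2. 45.]
s10 [356, 188, 1, 1, 1] world [ 0.519 -0.165  0.087] scoop/lip mm [42.  8.  7.] nose mm [64. 10. 33.]
t10 [350, 197, 11, 8, 43] world [ 0.543 -0.175  0.094] scoop/lip mm [ 31. -16.  10.] nose mm [ 60. -14.  43.]
t10 [349, 204, 5, 9, 27] world [ 0.519 -0.16   0.089] scoop/lip mm [46.  8. 10.] nose mm [69. 10. 32.]
t10 [362, 210, 3, 4, 11] world [ 0.505 -0.194  0.103] scoop/lip mm [ 8. 21.  9.] nose mm [44. 23. 60.]
[ 0.52466282 -0.20689989  0.0976245 ]
[-53.6, -1.2, -116.7] [-0.2, 3.0, -0.2]
```

Five are deep in, and one still straddles the cheek by the lip. I'll lower the lip into the nose at about 4 degrees up so that this one rolls off forward into the pan.

Run:
```python
from h import *
rows([scoop2(F2w(.026,.036),-11),scoop2(F2w(.026,.026),-4)])
```

```text
[-34.1, 1.3, 7.5] [-0.2, 12.0, -0.2]
[-55.7, 1.3, 11.2] [-0.2, 19.0, -0.2]
```

Emit:
carry_out:
  deltas:
    - [0,-11,0,2.5,0,4,0]
    - [0,-23,0,5,0,8,0]
    - [0,-34,1,7.5,0,12,0]
    - [0,-41,1,8.7,0,14.3,0]
    - [0,-48,1,10,0,16.7,0]
    - [0,-55.7,1,11.2,0,19,0]
    - [0,-55.7,1,11.2,0,19,0]
    - [0,-55.7,1,11.2,0,19,0]

```text
t: 24.38
eef_pos: [0.5325, -0.1032, 0.2821]
eef_rot: [-3.14, 0.027, 1.509]
force: [-0.0, -0.4, -1.6]
opening: 0.17
finger_force: 62.0
```

Run:
```python
from h import *
snap("scene","s11");snap("top","t11"); gold("s11",a=-4); gold("t11",a=-4); print(lipnow())
```

```text
s11 [352, 189, 3, 4, 12] world [ 0.53  -0.168  0.072] scoop/lip mm [28. -2.  9.] nose mm [55. -1. 20.]
[ 0.5264259  -0.19656492  0.06439257]
```

Emit:
carry_out:
  deltas:
    - [0,18,0,-4,0,-6,0]
    - [0,36,0,-8,0,-12,0]
    - [0,55.7,-1,-11.2,0,-19,0]
    - [0,55.7,-1,-11.2,0,-19,0]
    - [0,55.7,-1,-11.2,0,-19,0]

```text
t: 25.1
eef_pos: [0.535, -0.0479, 0.2918]
eef_rot: [-3.139, 0.356, 1.51]
force: [-0.4, -0.8, -2.2]
opening: 0.179
finger_force: 62.0
```

Run:
```python
from h import *
snap("scene","s12");snap("top","t12"); gold("s12",a=-23); gold("t12",a=-23); print(lipnow())
```

```text
s12 [353, 178, 4, 5, 15] world [ 0.527 -0.172  0.112] scoop/lip mm [35. -0. 11.] nose mm [70.  2. 58.]
t12 [350, 196, 9, 16, 88] world [ 0.528 -0.168  0.11 ] scoop/lip mm [39. -1. 10.] nose mm [72.  1. 55.]
[ 0.52446078 -0.20758051  0.11607515]
```

All pellets now form one cluster at the back of the scoop (88 px) and none is left at the lip. Carry them to the bowl.

Run:
```python
from h import *
p,d,K,T=load("top0"); m=cv2.inRange(cv2.cvtColor(p,cv2.COLOR_RGB2HSV),(100,90,30),(125,255,255)); m[:195]=0;m[240:]=0;m[:,:390]=0;m[:,440:]=0
c=max(cv2.findContours(m,cv2.RETR_EXTERNAL,cv2.CHAIN_APPROX_NONE)[0],key=cv2.contourArea); e=cv2.fitEllipse(c); print(e)
B=onplane(K,T,*e[0],.045); print("bowl",B)
l=lipnow(); t=np.array([B[0],B[1]+.015,.15])
rows([scoop2(l+[0,0,.05],-20),scoop2(t,-20)])
P0=scoop2(t,-20); pose=(P0[0]-P0[1].apply([0,0,.155]),P0[1])
print("from hover"); rows([scoop2([B[0],B[1]+.015,z],a) for z,a in((.12,0),(.09,15),(.08,30),(.075,45),(.075,55))],pose)
```

```text
((415.12982177734375, 217.3606414794922), (28.011123657226562, 28.86508560180664), 142.896484375)
bowl [ 0.49114712 -0.3591052   0.045     ]
[-28.8, -1.3, -51.1] [-0.2, 2.9, -0.2]
[-152.9, -25.8, 12.4] [-0.2, 2.9, -0.2]
from hover
[-71.6, 0.0, 11.8] [0.0, 20.0, 0.0]
[-124.2, -0.0, 46.6] [-0.0, 35.0, 0.0]
[-179.1, 0.0, 78.1] [0.0, 50.0, 0.0]
[-227.8, -0.0, 119.0] [-0.0, 65.0, 0.0]
[-255.3, -0.0, 149.8] [-0.0, 75.0, -0.0]
```

Emit:
carry_out:
  deltas:
    - [0,-14,0,-25,0,1,0]
    - [0,-29,-1,-51,0,3,0]
    - [0,-45,-4,-45,0,3,0]
    - [0,-62,-8,-36,0,3,0]
    - [0,-80,-12,-27,0,3,0]
    - [0,-98,-15,-18,0,3,0]
    - [0,-116,-19,-8,0,3,0]
    - [0,-132,-22,0,0,3,0]
    - [0,-145,-24,7,0,3,0]
    - [0,-153,-26,12,0,3,0]
    - [0,-153,-26,12,0,3,0]

```text
t: 26.58
eef_pos: [0.4999, -0.1935, 0.3342]
eef_rot: [-3.139, 0.306, 1.509]
force: [0.6, -0.7, -2.1]
opening: 0.172
finger_force: 61.9
```

Run:
```python
from h import *
snap("scene","s13");snap("top","t13"); gold("s13",a=-20,box=(.43,.62,-.45,-.09)); gold("t13",a=-20,box=(.43,.62,-.45,-.09)); print(lipnow())
from bench import read_state
print(read_state()["joint_pos"])
rows([scoop2([.491,-.344,z],a) for z,a in((.12,0),(.09,15),(.08,30),(.075,45),(.075,55))])
```

```text
s13 [386, 120, 1, 4, 4] world [ 0.464 -0.218  0.304] scoop/lip mm [ 63.  34. 185.] nose mm [107.  62. 252.]
s13 [385, 126, 1, 1, 1] world [ 0.462 -0.21   0.294] scoop/lip mm [ 74.  37. 179.] nose mm [111.  65. 240.]
s13 [386, 128, 1, 1, 1] world [ 0.462 -0.217  0.284] scoop/lip mm [ 70.  36. 167.] nose mm [100.  64. 234.]
s13 [362, 136, 1, 1, 1] world [ 0.535 -0.219  0.232] scoop/lip mm [ 91. -37. 120.] nose mm [ 80.  -9. 187.]
s13 [387, 149, 7, 5, 19] world [ 0.489 -0.306  0.148] scoop/lip mm [35.  4. 10.] nose mm [-38.  32. 149.]
t13 [399, 206, 9, 16, 94] world [ 0.493 -0.303  0.146] scoop/lip mm [39.  0.  9.] nose mm [-35.  28. 146.]
[ 0.49081304 -0.3423519   0.15077617]
[ 0.53737634  0.3544504  -0.3623821   1.92342134  0.54632066  0.91952657
 -0.20631349]
[-72.9, -0.2, 13.1] [-0.1, 20.0, -0.1]
[-125.5, -0.1, 47.8] [-0.1, 35.0, -0.2]
[-180.4, 0.1, 79.3] [-0.1, 50.0, -0.2]
[-229.1, 0.3, 120.2] [-0.1, 65.0, -0.2]
[-256.7, 0.4, 151.0] [-0.0, 75.0, -0.2]
```

Emit:
carry_out:
  deltas:
    - [0,-20,0,15,0,7,0]
    - [0,-42,0,31,0,14,0]
    - [0,-62.4,0,46.5,0,20,0]
    - [0,-92,0,51,0,27.5,0]
    - [0,-122.5,0,57.3,0,35,0]
    - [0,-152,0,68,0,42.5,0]
    - [0,-180.4,0,79.3,0,50,0]
    - [0,-206,0,99,0,57.5,0]
    - [0,-229,0,120,0,65,0]
    - [0,-243,0,136,0,70,0]
    - [0,-243,0,136,0,70,0]
    - [0,-243,0,136,0,70,0]

```text
t: 28.18
eef_pos: [0.484, -0.4641, 0.2784]
eef_rot: [-3.14, -0.915, 1.509]
force: [0.6, 0.0, -1.6]
opening: 0.173
finger_force: 62.1
```

Run:
```python
from h import *
snap("scene","s14");snap("top","t14"); gold("s14",a=50,box=(.4,.62,-.45,-.09)); gold("t14",a=50,box=(.4,.62,-.45,-.09)); print(lipnow())
from bench import read_state
print(read_state()["joint_pos"])
```

```text
s14 [388, 121, 1, 1, 1] world [ 0.526 -0.357  0.213] scoop/lip mm [ 98. -36.  97.] nose mm [-53.  -8. 229.]
s14 [389, 123, 1, 1, 1] world [ 0.525 -0.364  0.202] scoop/lip mm [ 86. -36.  96.] nose mm [-64.  -8. 222.]
s14 [391, 175, 3, 2, 5] world [ 0.499 -0.364  0.012] scoop/lip mm [-61.  -9. -26.] nose mm [-148.   19.   51.]
s14 [395, 176, 1, 1, 1] world [ 0.488 -0.362  0.015] scoop/lip mm [-58.   2. -24.] nose mm [-146.   29.   54.]
s14 [366, 361, 1, 1, 1] world [ 0.419 -0.106 -0.697] scoop/lip mm [-441.   86. -675.] nose mm [-227.  114. -697.]
t14 [412, 219, 3, 5, 10] world [ 0.482 -0.359  0.014] scoop/lip mm [-57.   8. -27.] nose mm [-143.   36.   52.]
[ 0.49095719 -0.34351269  0.07480233]
[ 1.18845653  0.88824561 -0.59530725  1.37251289 -0.27125079  1.55228342
  0.67290193]
```

The pellets are in the bowl. Retreat upward, level the scoop, and hover over its spot.

Run:
```python
from h import *
l=lipnow()
rows([scoop2(l+[0,0,.06],50),scoop2(l+[0,0,.08],20),scoop2([.600,-.447,.12],0,90),scoop2([.600,-.447,.01],0,90)])
```

```text
[47.1, -0.1, -36.8] [0.0, 0.1, -0.1]
[161.4, -0.3, 24.3] [0.0, -29.9, -0.1]
[113.9, 110.1, 41.1] [1.6, -49.9, -3.2]
[26.7, 110.2, 108.3] [1.6, -49.9, -3.2]
```

Emit:
carry_out:
  deltas:
    - [0,24,0,-18,0,0,0]
    - [0,47,0,-37,0,0,0]
    - [0,85,0,-17,0,-10,0]
    - [0,123,0,4,0,-20,0]
    - [0,161,0,24,0,-30,0]
    - [0,150,40,29,0.5,-38,-1]
    - [0,130,80,36,1,-45,-2]
    - [0,114,110,41,1.6,-50,-3.2]
    - [0,114,110,41,1.6,-50,-3.2]
    - [0,114,110,41,1.6,-50,-3.2]
    - [0,114,110,41,1.6,-50,-3.2]

```text
t: 29.65
eef_pos: [0.5988, -0.3705, 0.3445]
eef_rot: [3.141, -0.043, 1.568]
force: [-0.6, 0.2, -2.0]
opening: 0.171
finger_force: 62.0
```

Run:
```python
from h import *
snap("scene","s15");snap("top","t15")
for t in("s15","t15"): gold(t,a=0,yaw=90,box=(.4,.68,-.5,-.05))
print(lipnow()); rows([scoop2([.600,-.447,z],0,90) for z in(.02,.003)])
```

```text
s15 [390, 174, 7, 4, 18] world [ 0.494 -0.357  0.017] scoop/lip mm [  92.  105. -104.] nose mm [-140.   24.   53.]
s15 [360, 366, 1, 1, 1] world [ 0.421 -0.062 -0.671] scoop/lip mm [ 387.  178. -791.] nose mm [-177.  114. -692.]
t15 [406, 213, 11, 12, 85] world [ 0.495 -0.353  0.012] scoop/lip mm [  96.  104. -108.] nose mm [-139.   24.   48.]
[ 0.59861295 -0.4490538   0.12018795]
[-2.4, 1.2, 100.1] [-0.0, 0.0, -0.1]
[-3.1, 1.2, 117.1] [-0.0, 0.0, -0.1]
```

All the gold (85 px) lies in the bowl at z = 12 mm, with none elsewhere. Set the scoop down.

Emit:
carry_out:
  deltas:
    - [0,-1,1,50,0,0,0]
    - [0,-2,1,100,0,0,0]
    - [0,-3,1,112,0,0,0]
    - [0,-3,1,116,0,0,0]
    - [0,-3,1,117,0,0,0]
    - [0,-3,1,117,0,0,0]

```text
t: 30.5
eef_pos: [0.6007, -0.3684, 0.2276]
eef_rot: [3.141, -0.042, 1.57]
force: [-0.9, -0.3, -0.6]
opening: 0.17
finger_force: 62.0
```

Emit:
carry_out:
  deltas:
    - [0,0,0,1.5,0,0,0]
    - [0,0,0,1.5,0,0,0]

```text
t: 30.75
eef_pos: [0.6005, -0.368, 0.2251]
eef_rot: [-3.142, -0.043, 1.57]
force: [0.2, 0.5, 3.0]
opening: 0.17
finger_force: 62.6
```

Emit:
carry_out:
  deltas:
    - [0,0,0,1.5,0,0,0]
    - [0,0,0,1.5,0,0,0]

```text
t: 31.0
eef_pos: [0.6009, -0.3675, 0.2241]
eef_rot: [3.141, -0.043, 1.57]
force: [-2.2, 5.8, 13.0]
opening: 0.172
finger_force: 64.1
```

On the worktop. Open partway, then go up.

Emit:
carry_out:
  deltas:
    - [0,0,0,-1,0,0,0]
    - [50,0,0,-1,0,0,0]
    - [50,0,0,-1,0,0,0]
    - [50,0,0,-1,0,0,0]
    - [50,0,0,-20,0,0,0]
    - [50,0,0,-60,0,0,0]
    - [50,0,0,-110,0,0,0]
    - [50,-20,-60,-160,0,0,0]
    - [50,-20,-120,-190,0,0,0]
    - [50,-20,-160,-190,0,0,0]
    - [50,-20,-160,-190,0,0,0]

```text
t: 32.38
eef_pos: [0.4369, -0.3972, 0.4148]
eef_rot: [-3.141, -0.04, 1.565]
force: [1.6, -0.5, -0.2]
opening: 0.495
finger_force: 0.0
```

Run:
```python
from h import *
for n,t in(("scene","s16"),("top","t16")):
    p,d,K,T=snap(n,t); C=cloud(d,K,T); X,Y,Z=C[...,0],C[...,1],C[...,2]; hsv=cv2.cvtColor(p,cv2.COLOR_RGB2HSV)
    gold(t,a=0,yaw=90,box=(.4,.68,-.5,-.05))
    b=cv2.inRange(hsv,(100,100,40),(125,255,255))>0; h=b&(Z>.055)&(Z<.09)&(X>.55)&(X<.66)&(Y>-.46)&(Y<-.28)
    print("handle",h.sum(),C[h].mean(0) if h.any() else 0,C[h][:,2].max() if h.any() else 0)
    P=C[(d>0)&(Z>.004)&(Z<.035)&~b&(X>.56)&(X<.64)&(Y>-.49)&(Y<-.37)]; print("blade",len(P),P.min(0),P.max(0))
    bk=(p.max(-1)<50)&(Z>.1)&(Z<.2)&(X>.5)&(X<.58)&(Y>-.07)&(Y<.02); print("grip",bk.sum(),C[bk].mean(0) if bk.any() else 0)
    fl=C[(d>0)&(abs(X-.533)<.025)&(Y>-.17)&(Y<-.075)&(Z>.03)&(Z<.12)]
    if len(fl)>20:
        k=np.polyfit(fl[:,1],fl[:,2],1); print("floor tilt",np.degrees(np.arctan(k[0])))
from bench import read_state
print(read_state()["force"],read_state()["eef_pos"])
```

```text
s16 [390, 174, 7, 4, 19] world [ 0.495 -0.36   0.014] scoop/lip mm [ 115.  -56. -177.] nose mm [-144.   23.   52.]
handle 43 [ 0.59578773 -0.35364682  0.07093007] 0.07644925539393743
blade 105 [ 0.57126155 -0.4804934   0.00411896] [ 0.62529137 -0.38374869  0.03396352]
grip 0 0
floor tilt 24.945392897739712
t16 [406, 213, 11, 12, 82] world [ 0.495 -0.354  0.012] scoop/lip mm [ 121.  -55. -178.] nose mm [-139.   23.   47.]
handle 83 [ 0.60154853 -0.36173472  0.07097239] 0.07815534954337489
blade 115 [ 0.56184886 -0.48921606  0.00401023] [ 0.63822834 -0.37794014  0.03073992]
grip 99 [ 0.53933224 -0.0298983   0.16585247]
floor tilt 25.100471109301072
[-0.20604803 -0.26053755 -0.84043716] [ 0.44022056 -0.39610331  0.41360146]
```

Run:
```python
from h import *
for t in("t1","t16","s2","s16"):
    p,d,K,T=load(t); C=cloud(d,K,T); X,Y,Z=C[...,0],C[...,1],C[...,2]
    P=C[(d>0)&(abs(X-.533)<.025)&(Y>-.17)&(Y<-.075)&(Z>.03)&(Z<.12)]
    A=np.c_[P[:,:2],np.ones(len(P))]
    for _ in range(4):
        k=np.linalg.lstsq(A,P[:,2],rcond=None)[0]; g=abs(P[:,2]-A@k)<.005; P,A=P[g],A[g]
    print(t,len(P),np.degrees(np.arctan(np.hypot(*k[:2]))),"z at -.12",k@[.53,-.12,1])
    bk=(p.max(-1)<50)&(Z>.1)&(Z<.2)&(X>.5)&(X<.58)&(Y>-.07)&(Y<.02)
    if bk.any(): print("grip",bk.sum(),C[bk].mean(0),np.percentile(C[bk][:,2],95))
```

```text
t1 473 25.867177463389524 z at -.12 0.07158585265806702
grip 97 [ 0.53872566 -0.03081879  0.16766801] 0.17675679916596584
t16 469 25.251873309264585 z at -.12 0.0705705268933797
grip 99 [ 0.53933224 -0.0298983   0.16585247] 0.17492273695613683
s2 167 26.01690622998222 z at -.12 0.07230613919297424
s16 184 24.998356594805948 z at -.12 0.07125059748687629
```

The pan sagged about 0.7° under the scoop. It is empty now and there is time, so I'll lift it back to its stop.

```bash
cat >> h.py <<'E'
def grip(deg,back=0.):
    px,py=axes(); Q=R.from_rotvec(-np.radians(deg)*py); Rg=Q*Rt(YAW-90)
    g=H+Q.apply(.204*px+np.array([0,0,.030])); return (g-Rg.apply([0,0,back]),Rg)
E
python3 - <<'E'
from h import *
rows([grip(25.2,.1),grip(25.2)])
t=grip(25.2); pose=(t[0]-t[1].apply([0,0,.155]),t[1]); rows([grip(26.4),grip(26.8)],pose)
E
```

```text
[255.2, 90.0, 33.6] [17.4, 18.6, 91.9]
[293.9, 92.4, 125.8] [17.4, 18.6, 91.9]
[0.0, 3.9, -4.2] [1.2, -0.0, 0.0]
[0.0, 5.2, -5.6] [1.6, -0.0, 0.0]
```

Emit:
carry_out:
  deltas:
    - [100,30,10,-20,2,2,10]
    - [100,60,20,-20,4,4,20]
    - [100,100,30,-20,6,6,30]
    - [100,140,45,-10,8,8,40]
    - [100,180,60,0,10,10,50]
    - [100,220,75,10,12,12,60]
    - [100,240,85,20,13.5,14.5,70]
    - [100,255,90,34,15,16.5,80]
    - [100,255,90,34,17.4,18.6,91.9]
    - [100,255,90,34,17.4,18.6,91.9]
    - [100,255,90,34,17.4,18.6,91.9]
    - [100,255,90,34,17.4,18.6,91.9]

```text
t: 33.98
eef_pos: [0.5309, -0.1398, 0.3892]
eef_rot: [-2.701, 0.0, -0.055]
force: [1.0, 0.1, 0.9]
opening: 0.999
finger_force: 0.0
```

Run:
```python
from h import *
rows([grip(25.2,.03),grip(25.2)])
```

```text
[-0.1, -0.6, 68.6] [-0.0, 0.1, 0.1]
[-0.0, -0.6, 98.6] [-0.0, 0.1, 0.1]
```

Emit:
carry_out:
  deltas:
    - [100,0,-0.6,40,0,0,0]
    - [100,0,-0.6,80,0,0,0]
    - [100,0,-0.6,98,0,0,0]
    - [100,0,-0.6,98,0,0,0]
    - [0,0,-0.6,98,0,0,0]
    - [0,0,-0.6,98,0,0,0]
    - [0,0,-0.6,98,0,0,0]
    - [0,0,-0.6,98,0,0,0]
    - [0,0,-0.6,98,0,0,0]
  force: 60

```text
t: 35.1
eef_pos: [0.5332, -0.097, 0.3012]
eef_rot: [-2.7, 0.001, -0.058]
force: [-2.4, 3.5, 6.7]
opening: 0.109
finger_force: 60.5
```

Emit:
carry_out:
  deltas:
    - [0,0,1.3,-1.4,0.4,0,0]
    - [0,0,2.6,-2.8,0.8,0,0]
    - [0,0,3.9,-4.2,1.2,0,0]
    - [0,0,3.9,-4.2,1.2,0,0]

```text
t: 35.6
eef_pos: [0.5329, -0.1017, 0.3022]
eef_rot: [-2.678, 0.002, -0.057]
force: [9.8, 12.9, -16.0]
opening: 0.111
finger_force: 60.3
```

Emit:
carry_out:
  deltas:
    - [0,0,1,-1.3,0.3,0,0]
    - [0,0,1,-1.3,0.3,0,0]

```text
t: 35.85
eef_pos: [0.5328, -0.1026, 0.302]
eef_rot: [-2.673, 0.002, -0.057]
force: [18.9, 20.6, -34.9]
opening: 0.11
finger_force: 59.8
```

Emit:
carry_out:
  deltas:
    - [100,0,0,0,0,0,0]
    - [100,0,0,0,0,0,0]
    - [100,0,0,0,0,0,0]
    - [100,0,0,0,0,0,0]
    - [100,0,0,-40,0,0,0]
    - [100,0,0,-90,0,0,0]
    - [100,0,0,-140,0,0,0]
    - [100,0,40,-170,0,0,0]
    - [100,0,80,-170,0,0,0]
    - [100,0,80,-170,0,0,0]

```text
t: 37.1
eef_pos: [0.5233, -0.2549, 0.4179]
eef_rot: [-2.675, 0.003, -0.062]
force: [-0.2, 0.2, -0.7]
opening: 1.002
finger_force: 0.0
```

Run:
```python
from h import *
snap("top","t17"); gold("t17",a=0,yaw=90,box=(.4,.68,-.5,-.02))
for t in("t17",):
    p,d,K,T=load(t); C=cloud(d,K,T); X,Y,Z=C[...,0],C[...,1],C[...,2]
    P=C[(d>0)&(abs(X-.533)<.025)&(Y>-.17)&(Y<-.075)&(Z>.03)&(Z<.12)]
    A=np.c_[P[:,:2],np.ones(len(P))]
    for _ in range(4):
        k=np.linalg.lstsq(A,P[:,2],rcond=None)[0]; g=abs(P[:,2]-A@k)<.005; P,A=P[g],A[g]
    print(t,len(P),np.degrees(np.arctan(np.hypot(*k[:2]))))
    bk=(p.max(-1)<50)&(Z>.1)&(Z<.2)&(X>.5)&(X<.58)&(Y>-.07)&(Y<.02); print("grip",bk.sum(),C[bk].mean(0) if bk.any() else 0)
```

```text
t17 [406, 214, 3, 4, 8] world [ 0.498 -0.339  0.013] scoop/lip mm [-190.  -57. -209.] nose mm [-125.   21.   42.]
t17 458 25.832272161157
grip 97 [ 0.53875106 -0.03079392  0.1677063 ]
```

The pan is back at its stop (25.8°, grip reading as after the first tip). The robot is clear, so I hand in.

```bash
python3 -c "
from bench import *
print(hand_in())"
```

```text
the job is handed in; nothing more can be done
None
```

I handed the job in at about 37 s: the pan is tipped to its stop, by camera count all six pellets are in the blue bowl with none seen on the worktop, and the scoop stands upright clear of both; the pan sagged about 0.7° while I scooped, so I lifted it back to the stop after setting the scoop down.

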